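# Set out a door-lock set around its case on a locksmith's bench

## Robot

A 7-joint arm with a two-finger parallel gripper is mounted at the origin on the work surface. World frame = base frame: x ahead of the robot, y to its left, z up, the work surface at z = 0. Lengths are in m, angles in rad, forces in N, time in s.
With the tool pointing down it reaches from about 0.4 to 0.875 m from the base axis. Payload 19.3 kg.
Tool frame: the origin (TCP) lies midway between the tips of the shut fingers; the grasp point (between the pads) lies 19 mm behind it; z points along the fingers, y is the line along which they close (so a half turn about z gives the same grasp; the last joint's range is limited). The gripper opens to 85 mm and grips with 20 to 120 N. Pads are 22 mm wide; open, the fingers measure 114 mm over their backs; the gripper's body (76 mm by 85 mm) begins 54 mm behind the grasp point. The pads swing forward as they close: fully open they stand 13 mm farther back than shut.
Start: joints at [1.19, 0.521, -0.036, 1.599, 0.021, 1.021, -0.113], TCP at [0.191, -0.595, 0.231] pointing down, gripper open.
Joint ranges: [-2.91, 2.91], [-0.3, 2.13], [-1.5, 1.42], [0.17, 2.43], [-1.26, 4.41], [0.16, 1.93], [-2.52, 2.52]. Speed limits (rad/s): [1.89, 1.89, 2.39, 2.39, 3.01, 3.01, 3.01].

## Interface

Orientations are given as a rotation vector (axis times angle).
In Python, from station import telemetry, vision, job gives the robot as it stands.
- The arm moves only by the tool apply_moves, never from a script. Its argument "deltas" is a list of rows, each a list of 3 entries, a list of its own where there are three numbers: the shift along the tool's x, y, z in m, then the turn, a rotation vector about the tool's x, y, z in rad, then the opening, from 0 (shut) to 1 (fully open). A call has 1 to 8 rows; each row is the pose to reach, as a shift and turn from the pose commanded when the call began, along the tool's axes at that moment; what a row does not reach only later rows make up. A row lasts 1/8 s, in which the tool goes at most 62.5 mm and 10.7 degrees, less where a joint would pass 70% of its speed; a pose out of reach is approached as far as the arm can. A call with a gripper value outside its range is refused whole. The fingers move at their own pace and stop on an object; "grip_force" is the grip in N (left out, the last holds). Time passes only in rows, so rows that repeat a pose let the fingers close. It gives the time, the measured TCP pose, the force, the opening and the grip force at its end, in the units of the state.
- telemetry.get_state(): the state, without advancing time (a new reading comes with each control period).
- vision.snapshot(name): name is "scene" or "top" or "wrist"; returns a dict with "pixels" (480x640x3 uint8, blue, green, red), "depth" (480x640 float32, m along the optical axis (not along the pixel's ray), 0 where there is no reading), "fx", "fy", "cx", "cy" (pixels), "R" (3x3) and "t" (3): a world point X has camera coordinates R X + t; the wrist camera has in their place "tool_from_camera" (4x4, takes a point from camera to tool coordinates, whose origin is the TCP and whose axes are the flange's). Camera axes: x right, y down, z forward; pixel columns grow to the right and rows downward; lengths in m; the calibration is good to about 2 mm. A picture is of the moment at which its call begins: read the wrist's pose just before it.
- job.close_job(): hands the job in; it is judged then, once.
The state is a dict: "clock": time; "q": joint angles; "joint_velocities": joint speeds; "joint_torque": joint torques, N m; "ee_pos": TCP position; "orientation": TCP orientation; "contact_force": force on the tool from outside, world axes, zero at the start; "torque": the same for the moment, N m; "gripper_width": opening from 0.0 (shut) to 1.0 (fully open); "grip_force": force on a finger pad.
Only numpy, scipy, OpenCV 4.12 (cv2) and the standard library are available. Lean on these libraries where they do the work, as an engineer would, in place of code of your own. Each camera call takes 0.05 s, during which the arm holds its last target. There are 200 camera calls.

## Task

Set out the lock set for fitting. Put the round rose centred on the black rubber pad and stand the door knob upright on the middle of the rose; lay the longer of the two brass cylinders flat on the bench midway between the lock case and the pad, its length running the way the case's bolt points; and set the steel keep flat on the bench straight behind the case, squarely facing the bolt with its open mouth towards it and about 20 mm of gap between bolt tip and mouth. Leave the shorter cylinder, the padlock and the grease tin where they are.

Things in the scene. Friction and masses are not known exactly. Their poses are not given: they have to be found in the camera images.
- rose: Loose plain brass disc (door-knob rose), 52 mm diameter, 20 mm thick, straight-sided to 18 mm, flat top 48 mm across; lies flat. Origin: centre of its underside, z up. About 0.2 kg.
- knob: Loose brass door knob, standing upright on its foot; 60 mm tall. Foot 34 mm diameter, neck 20 mm, round head 52 mm diameter, widest (straight-sided) from 33 to 47 mm above the foot. Origin: centre of the foot's underside, z up. About 0.25 kg.
- long_cylinder: Loose brass lock cylinder of oval profile, the longer of two, lying on its flat side: 66 mm long (its x axis), 33 mm wide (y), 17 mm high, with a dark steel band round the middle. Origin: centre of its underside. About 0.22 kg.
- short_cylinder: Loose brass lock cylinder, the shorter of two: 42 mm long (x), 33 mm wide (y), 17 mm high, same dark band. Origin: centre of its underside. A bystander: leave it alone.
- keep: Loose steel box keep: 30 mm deep (x), 56 mm long (y), 24 mm high (z), closed at back and ends; its -x side is the open mouth, 44 mm wide; there the top plate is cut back 14 mm, so from above the mouth shows as a dark notch. It starts with the mouth towards the robot, within 50 degrees. Origin: centre of its underside. About 0.13 kg.
- case: Grey lock case lying flat, fixed to the bench: 60 mm in x (-30 to +30 from the origin), 110 mm in y (120 mm at the brass face plate on its +x side), 24 mm high. A brass bolt 30 mm wide sticks out of the face plate along +x, away from the robot, at y = 0, its tip 42 mm from the origin. Origin: centre of its underside. The pad lies beside it, about 330 mm away along its y axis, on either side.
- pad: Black rubber pad, fixed flat on the bench, 90 mm square, 6 mm thick. Origin: centre of its UNDERSIDE (bench level), z up.
- padlock: Loose brass padlock lying flat beyond the work, body 36 x 45 mm, 18 mm thick, with a steel shackle reaching 40 mm along +x from the origin; origin on its underside. A bystander: leave it alone.
- grease_tin: Loose upright round grease tin with a white lid, 58 mm diameter, 50 mm tall, at the far left of the work. Origin: centre of its underside. A bystander: leave it alone.

How it is judged:
By the outcome, as a careful person would: the job done as asked, in the order asked, and still so for the second after the job is handed in, with the robot touching nothing.
It also fails if it takes over 104 s, if anything falls off the work surface, if the arm or the gripper's body presses on something with over 40 N, if the wrist force passes 120 N, or if a joint passes its speed limit or range.

## Working session

There is one attempt and no reset: what is moved stays moved. The work goes in short steps, Python scripts to look and compute and a tool call to move; the robot and the scene stay as the last step left them, time stands still between calls to the robot, and variables do not carry over. Pictures are saved under pics/ and viewed, at most 14 in all, crops included, and the job is handed in when it is done.

Besides the shell and the picture viewer there is one more tool, called after "Call:" in YAML: its name, and indented under it one key for each argument. apply_moves: Moves the arm, as the interface text tells. Its arguments: {"type":"object","properties":{"deltas":{"type":"array"},"grip_force":{"type":"number"}},"required":["deltas"]}

```bash
mkdir -p pics; ls
cat > h.py <<'E'
import numpy as np, cv2
from scipy.spatial.transform import Rotation as Ro
from station import telemetry, vision, job
def pts(s):
    v,u=np.mgrid[0:480,0:640]; d=s["depth"]
    c=np.stack([(u-s["cx"])/s["fx"]*d,(v-s["cy"])/s["fy"]*d,d],-1)
    if "R" in s: return (c-np.array(s["t"]))@np.array(s["R"])
    st=s["st"]; T=np.array(s["tool_from_camera"])
    return (c@T[:3,:3].T+T[:3,3])@Ro.from_rotvec(st["orientation"]).as_matrix().T+np.array(st["ee_pos"])
def snap(n):
    st=telemetry.get_state(); s=vision.snapshot(n); s["st"]=st; return s
E
python3 - <<'E'
from h import *
for n in("top","scene"):
    s=snap(n); cv2.imwrite(f"pics/{n}0.png",s["pixels"]); np.savez(f"{n}0.npz",P=pts(s),img=s["pixels"])
    print(n,s["fx"],s["R"],s["t"])
st=telemetry.get_state();print(st)
E
```

```text
pics
top 449.7531861438627 [[ 0.01811128 -0.99972855  0.01465665]
 [-0.99045817 -0.0199425  -0.13636314]
 [ 0.13661841 -0.01204709 -0.99055049]] [-0.00336457  0.60618013  0.80036315]
scene 474.3960814253113 [[-0.70346351  0.71070128  0.0065411 ]
 [ 0.55950964  0.55944001 -0.61153563]
 [-0.43827851 -0.42653319 -0.79118985]] [ 0.39583141 -0.32433828  1.36153   ]
{'clock': 0.1, 'q': array([ 1.18982059,  0.52195365, -0.03631321,  1.59993835,  0.021202  ,
        1.02107094, -0.11279586]), 'joint_velocities': array([-0.0003955 , -0.00207163, -0.00136376, -0.00153046,  0.0002896 ,
        0.00014861, -0.00028509]), 'joint_torque': array([ 3.89028792e-03, -9.28500223e+01,  1.98402867e+00, -3.70538449e+01,
        1.81465200e-02,  5.31271959e-03, -7.15386705e-06]), 'ee_pos': array([ 0.19099603, -0.59479929,  0.23078844]), 'orientation': array([-3.10279868e+00, -4.86026409e-01,  3.56907705e-04]), 'contact_force': array([ 0.59887456, -0.01125376, -0.36087506]), 'torque': array([0.05535842, 0.03758037, 0.03671099]), 'grip_force': 0.0, 'gripper_width': 0.9970045820033275}
```

View pics/top0.png

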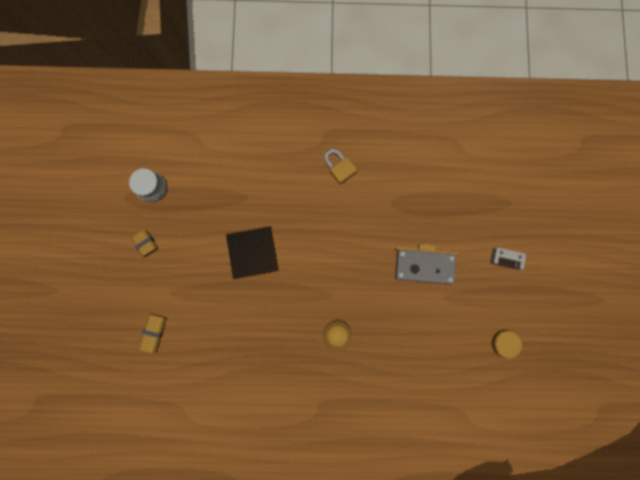

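The top view shows the rose at (508,345), knob (337,335), long cylinder (152,333), short cylinder (145,243), pad (252,252), case (426,267) with its bolt pointing up at (427,247), and the keep at (510,259) with its notch facing down, towards the robot.

Run:
```python
from h import *
for n in("top","scene"):
    D=np.load(n+"0.npz");P=D["P"];img=D["img"]
    ok=(P[...,0]>.25)&(P[...,0]<.95)&(abs(P[...,1])<.75)
    b=ok&(abs(P[...,2])<.012)
    # bench plane fit
    A=np.c_[P[b][:,:2],np.ones(b.sum())];c=np.linalg.lstsq(A,P[b][:,2],rcond=None)[0]
    h=P[...,2]-(P[...,:2]@c[:2]+c[2]); print(n,"plane",c.round(4))
    dark=(img.max(-1)<40)
    for nm,m in(("obj",ok&(h>.010)),("pad",ok&dark&(h<.012)&(h>.002))):
        k,l,s,_=cv2.connectedComponentsWithStats(m.astype(np.uint8))
        for i in range(1,k):
            if s[i,4]<60: continue
            Q=P[l==i]; hh=h[l==i]; top=np.percentile(hh,80); Qt=Q[hh>top-.004] if top<.03 else Q[hh>top-.02]
            r=cv2.minAreaRect((Qt[:,:2]*1000).astype(np.float32))
            print(nm,s[i],"h%.1f"%(top*1000),"rect c(%.1f,%.1f) size(%.1f,%.1f) ang%.1f"%(*r[0],*r[1],r[2]), "mean",(Qt[:,:2].mean(0)*1000).round(1))
```

```text
top plane [ 0.0003 -0.0002  0.0003]
obj [325 149  33  34 523] h18.7 rect c(635.7,-16.4) size(59.7,291.3) ang88.1 mean [741.2 -22.5]
obj [130 168  37  33 899] h50.7 rect c(593.6,203.6) size(420.3,50.1) ang54.2 mean [699.5 350.8]
obj [132 229  25  28 396] h18.0 rect c(533.7,203.0) size(376.3,45.5) ang70.1 mean [588.6 352.7]
obj [ 395  243   64   41 1980] h25.1 rect c(547.8,-111.4) size(79.4,271.7) ang7.3 mean [ 556.  -181.1]
obj [492 247  34  23 370] h25.1 rect c(546.6,-175.4) size(47.0,400.3) ang9.3 mean [ 577.7 -342. ]
obj [138 313  27  40 653] h18.0 rect c(437.0,184.5) size(70.3,342.3) ang6.4 mean [421.1 328.5]
obj [323 321  29  29 655] h58.2 rect c(440.8,1.2) size(94.2,49.4) ang46.4 mean [426.5 -13.9]
obj [493 330  29  28 649] h21.0 rect c(437.6,-169.0) size(386.4,50.6) ang81.5 mean [ 413.1 -333.9]
pad [228 229  43  46 998] h7.2 rect c(577.5,152.6) size(80.2,81.3) ang11.7 mean [586.7 163.5]
scene plane [-0.0009 -0.0002  0.0018]
obj [269 129  19  15 218] h20.9 rect c(410.6,-334.3) size(50.5,49.5) ang21.0 mean [ 410.6 -334.3]
obj [221 153  20  20 190] h24.8 rect c(571.3,-342.0) size(61.1,30.4) ang78.9 mean [ 574.9 -340.6]
obj [252 172  48  41 979] h25.0 rect c(558.0,-183.7) size(117.5,70.1) ang85.1 mean [ 555.4 -180.2]
obj [352 182  21  24 358] h57.9 rect c(425.0,-10.1) size(44.1,50.0) ang76.8 mean [429.9  -8.2]
obj [250 266  23  28 386] h18.8 rect c(749.6,-15.9) size(57.2,44.1) ang37.2 mean [741.8 -21.2]
obj [466 271  33  25 415] h17.7 rect c(418.2,332.6) size(33.8,69.4) ang79.2 mean [419.1 332.9]
obj [437 330  18  24 348] h17.8 rect c(588.0,358.8) size(43.5,33.5) ang31.4 mean [588.5 359.4]
obj [393 358  33  37 931] h50.4 rect c(700.3,354.3) size(51.0,50.4) ang57.4 mean [702.3 355.6]
```

```bash
cat >> h.py <<'E'
def objs(P,img,lo=.010,box=(.25,.95,-.75,.75),pad=True,zoff=0):
    ok=(P[...,0]>box[0])&(P[...,0]<box[1])&(P[...,1]>box[2])&(P[...,1]<box[3])&(P[...,2]<.08)
    h=P[...,2]-zoff
    L=[("obj",ok&(h>lo))]
    if pad: L.append(("pad",ok&(img.max(-1)<45)&(h<.012)&(h>.003)))
    for nm,m in L:
        k,l,s,_=cv2.connectedComponentsWithStats(m.astype(np.uint8))
        for i in range(1,k):
            if s[i,4]<60: continue
            Q=P[l==i]; hh=h[l==i]; top=np.percentile(hh,85); Qt=Q[hh>top-.005] if top<.03 else Q[hh>top-.02]
            r=cv2.minAreaRect(np.ascontiguousarray(Qt[:,:2]*1000,dtype=np.float32))
            print(nm,s[i],"h%.1f"%(top*1000),"c(%.1f,%.1f) size(%.1f,%.1f) ang%.1f"%(*r[0],*r[1],r[2]))
E
python3 - <<'E'
from h import *
for n in("top","scene"):
    D=np.load(n+"0.npz"); print(n); objs(D["P"],D["img"])
E
```

```text
top
obj [325 149  33  34 532] h19.7 c(754.4,-13.7) size(64.7,45.2) ang38.5
obj [130 168  36  33 898] h51.5 c(701.0,353.8) size(50.8,50.3) ang72.3
obj [132 230  26  27 397] h18.6 c(589.5,358.5) size(43.2,34.8) ang35.7
obj [ 395  243   64   41 1973] h25.9 c(561.7,-182.8) size(119.4,70.7) ang85.7
obj [492 247  34  22 370] h25.8 c(573.5,-343.0) size(57.3,30.2) ang77.9
obj [138 314  28  39 650] h18.6 c(420.7,331.7) size(34.4,66.0) ang76.1
obj [323 321  29  29 651] h59.1 c(425.7,-14.6) size(50.4,49.4) ang47.1
obj [493 330  29  28 647] h21.7 c(412.9,-335.8) size(49.4,50.0) ang0.2
pad [ 228  228   47   49 1730] h7.9 c(576.9,152.1) size(83.0,83.4) ang12.2
scene
obj [269 129  19  15 222] h22.9 c(410.6,-334.4) size(50.6,49.4) ang19.2
obj [221 153  21  21 204] h26.5 c(571.3,-342.0) size(61.1,30.4) ang78.9
obj [ 252  172   48   41 1003] h26.7 c(557.8,-183.9) size(117.5,70.4) ang85.5
obj [352 182  21  24 365] h60.0 c(425.0,-10.3) size(43.9,50.0) ang76.8
obj [250 266  23  28 409] h20.2 c(752.9,-13.7) size(65.0,44.7) ang37.2
obj [466 271  33  25 429] h19.4 c(418.5,332.2) size(33.9,69.6) ang73.9
obj [437 330  18  24 357] h19.3 c(588.0,358.8) size(43.5,33.5) ang31.4
obj [393 358  33  37 936] h51.8 c(700.3,354.3) size(51.0,50.4) ang57.4
```

View pics/scene0.png

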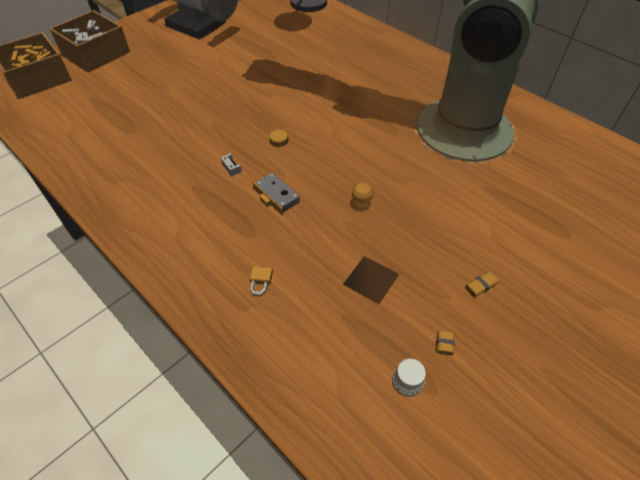

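The scene view confirms the layout: bolt side of the case towards the padlock, keep at (231,163), knob (362,192), pad (371,279), and it agrees with the top view. I'm moving over the rose for a close look.

```bash
cat >> h.py <<'E'
def go(x,y,z,yawdeg=None):
    "tool-frame shift/turn to world target (m); yawdeg = wanted direction of tool y axis, mod 180"
    st=telemetry.get_state(); R=Ro.from_rotvec(st["orientation"]).as_matrix(); p=np.array(st["ee_pos"])
    yaw=np.degrees(np.arctan2(R[1,1],R[0,1])); out=(R.T@(np.array([x,y,z])-p)*1000).round(1)
    Rt=R
    if yawdeg is None: yawdeg=yaw
    d=(yawdeg-yaw+90)%180-90; a=np.radians(yaw+d)
    yt=np.array([np.cos(a),np.sin(a),0]); zt=np.array([0,0,-1.]); T=np.c_[np.cross(yt,zt),yt,zt]
    print("pos",(p*1000).round(1),"yaw %.1f q7 %.2f w%.3f t%.2f"%(yaw,st["q"][6],st["gripper_width"],st["clock"]),"shift mm",out,"turn",Ro.from_matrix(R.T@T).as_rotvec().round(4),"dyaw %.1f"%d)
E
python3 -c "
from h import *
go(.412,-.335,.2)
go(.412,-.335,.2,90)
s=snap('wrist');print(s['tool_from_camera'],s['fx'])"
```

```text
pos [ 191.  -594.8  230.8] yaw -72.2 q7 -0.11 w0.997 t0.10 shift mm [ 289.9 -179.7   30.9] turn [-0.001   0.0001  0.    ] dyaw 0.0
pos [ 191.  -594.8  230.8] yaw -72.2 q7 -0.11 w0.997 t0.10 shift mm [ 289.9 -179.7   30.9] turn [-1.000e-03  2.000e-04  3.108e-01] dyaw -17.8
[[ 1.89174361e-04 -9.47198321e-01 -3.20648257e-01  8.17506399e-02]
 [ 9.99999978e-01  2.08549382e-04 -2.60823756e-05  4.57971816e-04]
 [ 9.15761783e-05 -3.20648245e-01  9.47198340e-01 -1.42774923e-01]
 [ 0.00000000e+00  0.00000000e+00  0.00000000e+00  1.00000000e+00]] 348.10451355328325
```

Call:
apply_moves:
  deltas:
    - [[0.045,-0.028,0.005],[0,0,0.05],1]
    - [[0.095,-0.058,0.01],[0,0,0.1],1]
    - [[0.145,-0.09,0.015],[0,0,0.155],1]
    - [[0.19,-0.118,0.02],[0,0,0.21],1]
    - [[0.24,-0.149,0.025],[0,0,0.26],1]
    - [[0.29,-0.18,0.031],[0,0,0.311],1]
    - [[0.29,-0.18,0.031],[0,0,0.311],1]
    - [[0.29,-0.18,0.031],[0,0,0.311],1]

```text
clock: 1.15
ee_pos: [0.4119, -0.3352, 0.2002]
orientation: [3.141, 0.0, -0.001]
contact_force: [-0.7, -0.4, 0.4]
gripper_width: 1.0
grip_force: 0.0
```

```bash
python3 -c "
from h import *
s=snap('wrist');cv2.imwrite('pics/w1.png',s['pixels']);P=pts(s);m=abs(P[...,2])<.01;print(m.sum(),np.median(P[m][:,2]))
objs(P,s['pixels'],pad=False)
go(.412,-.335,.2)
"
```

```text
236544 0.000299448544772013
obj [   53     0   157    92 11845] h25.2 c(556.3,-184.0) size(118.9,62.8) ang85.9
obj [ 291    0   77   53 1937] h25.1 c(572.3,-343.3) size(56.0,30.3) ang78.2
obj [ 294  188   54   53 2245] h21.0 c(411.2,-337.0) size(51.2,50.7) ang86.3
pos [ 411.5 -335.8  200.3] yaw -90.1 q7 -1.02 w1.000 t1.20 shift mm [ 0.5 -0.8  0.3] turn [ 0.0003  0.0004 -0.    ] dyaw 0.0
```

View pics/w1.png

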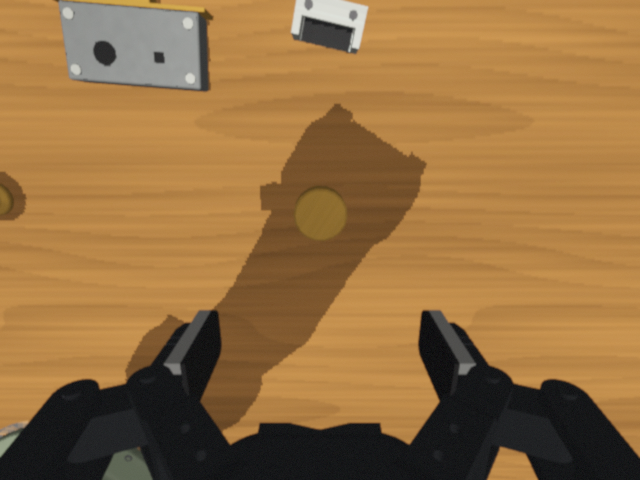

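The wrist view shows the rose at (321,213), 21 mm high and 51 mm across, as it should be, and the keep's notch at (325,35) facing the robot. Descending on the rose.

Call:
apply_moves:
  deltas:
    - [[0,0.001,0.06],[0,0,0],1]
    - [[0,0.001,0.12],[0,0,0],1]
    - [[0,0.001,0.165],[0,0,0],1]
    - [[0,0.001,0.196],[0,0,0],1]
    - [[0,0.001,0.196],[0,0,0],1]
    - [[0,0.001,0.196],[0,0,0],0.4]
    - [[0,0.001,0.196],[0,0,0],0.4]
    - [[0,0.001,0.196],[0,0,0],0.4]
  grip_force: 40

```text
clock: 2.2
ee_pos: [0.4127, -0.3368, 0.006]
orientation: [3.14, -0.001, 0.003]
contact_force: [-3.0, 1.0, 13.0]
gripper_width: 0.587
grip_force: 39.3
```

Call:
apply_moves:
  deltas:
    - [[0,0,0],[0,0,0],0.3]
    - [[0,0,0],[0,0,0],0.3]
    - [[0,0,0],[0,0,0],0.3]
    - [[0,0,-0.02],[0,0,0],0.3]
    - [[0,0,-0.05],[0,0,0],0.3]
    - [[0,0,-0.1],[0,0,0],0.3]
    - [[0,0,-0.15],[0,0,0],0.3]
    - [[0,0,-0.15],[0,0,0],0.3]

```text
clock: 3.2
ee_pos: [0.4137, -0.3372, 0.1586]
orientation: [3.138, -0.001, 0.009]
contact_force: [-0.7, 0.3, -3.8]
gripper_width: 0.58
grip_force: 43.4
```

```bash
python3 -c "
from h import *
print(telemetry.get_state()['contact_force'],telemetry.get_state()['grip_force'])
go(.580,.160,.15)
"
```

```text
[-0.73229598  0.30430115 -3.77789892] 43.42373560928536
pos [ 413.7 -337.2  158.6] yaw -90.0 q7 -1.03 w0.580 t3.20 shift mm [ 166.  -497.4    7.5] turn [ 0.004 -0.006  0.   ] dyaw 0.0
```

Call:
apply_moves:
  deltas:
    - [[0.014,-0.05,-0.01],[0,0,0],0.3]
    - [[0.027,-0.11,-0.02],[0,0,0],0.3]
    - [[0.038,-0.17,-0.03],[0,0,0],0.3]
    - [[0.05,-0.23,-0.041],[0,0,0],0.3]
    - [[0.06,-0.29,-0.041],[0,0,0],0.3]
    - [[0.075,-0.35,-0.041],[0,0,0],0.3]
    - [[0.085,-0.41,-0.041],[0,0,0],0.3]
    - [[0.096,-0.46,-0.041],[0,0,0],0.3]

```text
clock: 4.2
ee_pos: [0.508, 0.1263, 0.195]
orientation: [-3.141, -0.001, 0.0]
contact_force: [0.2, -0.4, -2.4]
gripper_width: 0.581
grip_force: 43.4
```

Call:
apply_moves:
  deltas:
    - [[0.01,-0.03,0],[0,0,0],0.3]
    - [[0.01,-0.037,0],[0,0,0],0.3]
    - [[0.01,-0.037,0],[0,0,0],0.3]
    - [[0.01,-0.037,0],[0,0,0],0.3]

```text
clock: 4.7
ee_pos: [0.5181, 0.1597, 0.1952]
orientation: [3.141, -0.003, -0.0]
contact_force: [-0.2, -0.0, -1.4]
gripper_width: 0.582
grip_force: 43.4
```

```bash
python3 -c "
from h import *
s=snap('wrist');cv2.imwrite('pics/w2.png',s['pixels']);P=pts(s);np.savez('w2.npz',P=P,img=s['pixels'])
m=abs(P[...,2])<.005;print(m.sum(),np.median(P[m][:,2]))
print(s['pixels'][100:200:20,200:440:30].max(-1))
objs(P,s['pixels'])
go(.580,.160,.2)
"
```

```text
224871 0.0002768588522744919
[[200 202 204 203  93  54 193 193]
 [203 207 210  54  55  56 135 205]
 [206 209 212  55  45  34 130 202]
 [209 201 208  33  32  32 148 147]
 [207 204 207  35  32  32  60 139]]
obj [  18    0   95   34 2092] h50.0 c(680.7,351.5) size(11.6,40.0) ang8.1
obj [  67  106   61   62 1966] h17.9 c(589.0,358.2) size(42.5,34.4) ang34.6
obj [618 137  22  69 796] h23.4 c(547.1,-127.2) size(38.1,9.7) ang10.0
obj [ 137  274   38   63 1882] h17.8 c(420.1,331.8) size(34.2,67.3) ang75.0
obj [ 470  289   59   53 2484] h58.5 c(427.1,-11.5) size(44.9,51.0) ang46.4
pad [ 281  109  100   96 5663] h7.1 c(569.2,150.2) size(71.3,87.4) ang11.9
pos [518.3 159.8 195.3] yaw -90.1 q7 -2.07 w0.585 t4.75 shift mm [61.7 -0.4 -4.7] turn [ 0.0004 -0.      0.    ] dyaw 0.0
```

View pics/w2.png

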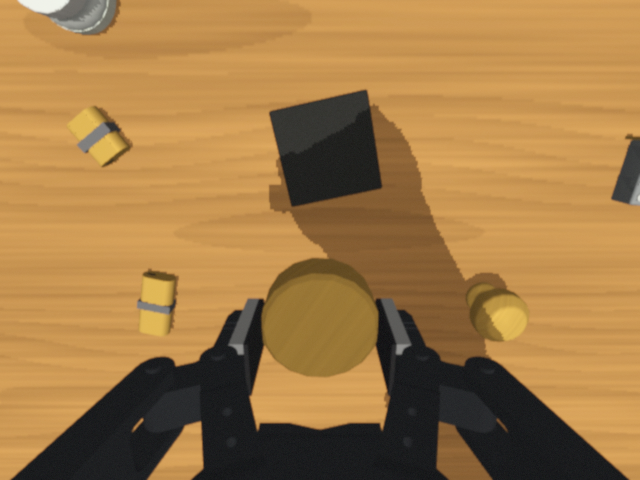

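The rose is gripped squarely at (321,318). The pad's corners are at about (270,111), (367,90), (382,187) and (292,206); the short cylinder is at (97,136) and the long one at (157,303).

```bash
python3 -c "
from h import *
D=np.load('w2.npz');P=D['P'];img=D['img']
u,v=322,150
m=(img.max(-1)<75)&(abs(P[...,2]-.006)<.006);m[:85]=0;m[212:]=0;m[:,:262]=0;m[:,390:]=0
k,l,s,_=cv2.connectedComponentsWithStats(m.astype(np.uint8));m=l==l[150,322]
print(s[l[150,322]],np.median(P[m][:,2]));r=cv2.minAreaRect(np.ascontiguousarray(P[m][:,:2]*1000,dtype=np.float32));print(r)
Q=np.array([P[v,u] for u,v in [(272,113),(365,93),(380,186),(293,204)]]);print(Q*1000,Q.mean(0))
# pad from first top view by colour
D=np.load('top0.npz');P=D['P'];img=D['img'];m=(img.max(-1)<60)&(abs(P[...,2]-.006)<.01);m[:220]=0;m[285:]=0;m[:,:220]=0;m[:,285:]=0
r=cv2.minAreaRect(np.ascontiguousarray(P[m][:,:2]*1000,dtype=np.float32));print(r)
# rose in hand
s=snap('wrist');P=pts(s);st=s['st'];m=np.zeros((480,640),bool);m[285:370,275:368]=1
Q=P[m];print((np.percentile(Q[:,2],[5,50,95])*1000).round(1))
hsv=cv2.cvtColor(s['pixels'],cv2.COLOR_BGR2HSV);print(hsv[320,320],hsv[265,320])
zt=np.median(Q[:,2]);mm=np.zeros_like(m);mm[240:400,240:400]=abs(P[240:400,240:400,2]-zt)<.0025
r=cv2.minAreaRect(np.ascontiguousarray(P[mm][:,:2]*1000,dtype=np.float32));print(r,st['ee_pos'])
"
```

```text
[ 270   91  112  115 9321] 0.0062644348103225445
((576.4717407226562, 151.64256286621094), (88.13673400878906, 88.74467468261719), 11.670388221740723)
[[609.59598788 201.25155606   5.26054234]
 [625.98239045 118.59595866   5.65042287]
 [544.08794658 101.02618663   6.22066452]
 [526.56540352 184.5465291    5.49465092]] [0.57655793 0.15135506 0.00565657]
((576.6304931640625, 151.9884033203125), (86.26140594482422, 85.70965576171875), 11.346549034118652)
[208.  209.3 210.3]
[ 20 167 153] [ 19 167  99]
((518.3175048828125, 156.32916259765625), (51.85421371459961, 59.84944152832031), 29.840177536010742) [0.51827586 0.15975096 0.19533861]
```

Call:
apply_moves:
  deltas:
    - [[0.03,0.004,0.03],[0,0,0],0.3]
    - [[0.059,0.008,0.07],[0,0,0],0.3]
    - [[0.059,0.008,0.12],[0,0,0],0.3]
    - [[0.059,0.008,0.155],[0,0,0],0.3]
    - [[0.059,0.008,0.175],[0,0,0],0.3]
    - [[0.059,0.008,0.182],[0,0,0],0.3]
    - [[0.059,0.008,0.182],[0,0,0],0.3]
    - [[0.059,0.008,0.182],[0,0,0],0.3]

```text
clock: 5.8
ee_pos: [0.578, 0.1531, 0.0145]
orientation: [-3.141, 0.001, -0.003]
contact_force: [0.3, 0.2, -2.5]
gripper_width: 0.582
grip_force: 43.4
```

```bash
python3 -c "
from h import *
print(telemetry.get_state()['contact_force']);go(.577,.1517,.0125)"
```

```text
[ 0.31928616  0.18509966 -2.52736238]
pos [578.  153.1  14.5] yaw -90.0 q7 -2.06 w0.582 t5.80 shift mm [-1.   1.4  2. ] turn [-0.0005 -0.0017 -0.    ] dyaw 0.0
```

Call:
apply_moves:
  deltas:
    - [[-0.001,0.0012,0.002],[0,0,0],0.3]
    - [[-0.001,0.0012,0.0025],[0,0,0],0.3]
    - [[-0.001,0.0012,0.0025],[0,0,0],0.6]
    - [[-0.001,0.0012,0.0025],[0,0,0],1]
    - [[-0.001,0.0012,0.0025],[0,0,0],1]
    - [[-0.001,0.0012,-0.02],[0,0,0],1]
    - [[-0.001,0.0012,-0.07],[0,0,0],1]
    - [[-0.011,0.03,-0.12],[0,0,0],1]

```text
clock: 6.8
ee_pos: [0.5661, 0.1245, 0.1344]
orientation: [-3.141, -0.004, 0.0]
contact_force: [0.2, -0.1, 0.8]
gripper_width: 0.995
grip_force: 0.0
```

```bash
python3 -c "
from h import *
go(.4255,-.0125,.16)"
```

```text
pos [566.1 124.5 134.4] yaw -89.8 q7 -1.99 w0.995 t6.80 shift mm [-141.   136.6  -25.7] turn [-0.001   0.0002  0.    ] dyaw 0.0
```

Call:
apply_moves:
  deltas:
    - [[-0.035,0.034,-0.03],[0,0,0],1]
    - [[-0.075,0.073,-0.06],[0,0,0],1]
    - [[-0.11,0.107,-0.066],[0,0,0],1]
    - [[-0.141,0.137,-0.066],[0,0,0],1]
    - [[-0.141,0.137,-0.066],[0,0,0],1]
    - [[-0.141,0.137,-0.066],[0,0,0],1]

```text
clock: 7.55
ee_pos: [0.4257, -0.0138, 0.1995]
orientation: [-3.141, 0.0, -0.001]
contact_force: [-1.3, 0.6, -0.5]
gripper_width: 1.001
grip_force: 0.0
```

```bash
python3 -c "
from h import *
s=snap('wrist');cv2.imwrite('pics/w3.png',s['pixels']);P=pts(s);np.savez('w3.npz',P=P,img=s['pixels'])
objs(P,s['pixels'],pad=False,box=(.35,.7,-.25,.25))
go(.4255,-.0125,.016)
"
```

```text
obj [  81    0   74   74 4164] h27.0 c(574.4,151.0) size(52.3,50.5) ang89.8
obj [  446     5   163   104 12132] h25.1 c(560.7,-183.2) size(120.4,71.5) ang85.8
obj [ 291  193   58   59 2672] h58.7 c(424.9,-14.5) size(50.2,50.4) ang1.2
pos [425.8 -13.5 199.4] yaw -90.0 q7 -1.74 w1.000 t7.60 shift mm [ -0.4  -1.  183.4] turn [-0.0003 -0.0004 -0.    ] dyaw 0.0
```

View pics/w3.png

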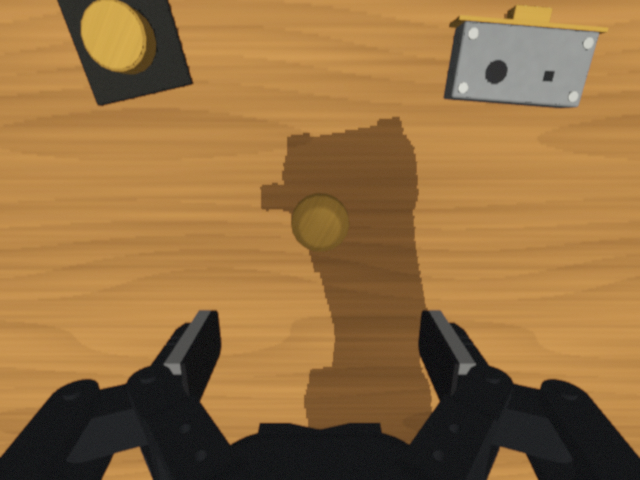

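The wrist view shows the knob at (320,221), the rose on the pad at (113,36), and the case at (525,60). Gripping the knob by its head.

Call:
apply_moves:
  deltas:
    - [[-0.001,0.001,0.055],[0,0,0],1]
    - [[-0.001,0.001,0.11],[0,0,0],1]
    - [[-0.001,0.001,0.155],[0,0,0],1]
    - [[-0.001,0.001,0.183],[0,0,0],1]
    - [[-0.001,0.001,0.183],[0,0,0],1]
    - [[-0.001,0.001,0.183],[0,0,0],0.4]
    - [[-0.001,0.001,0.183],[0,0,0],0.4]
    - [[-0.001,0.001,0.183],[0,0,0],0.4]

```text
clock: 8.6
ee_pos: [0.4252, -0.0149, 0.0176]
orientation: [-3.141, 0.0, -0.004]
contact_force: [-1.4, 0.5, 12.1]
gripper_width: 0.585
grip_force: 39.1
```

Call:
apply_moves:
  deltas:
    - [[0,0,0],[0,0,0],0.3]
    - [[0,0,0],[0,0,0],0.3]
    - [[0,0,0],[0,0,0],0.3]
    - [[0,0,-0.02],[0,0,0],0.3]
    - [[0,0,-0.05],[0,0,0],0.3]
    - [[0,0,-0.1],[0,0,0],0.3]
    - [[0,0,-0.13],[0,0,0],0.3]
    - [[0,0,-0.13],[0,0,0],0.3]

```text
clock: 9.6
ee_pos: [0.4254, -0.0152, 0.1487]
orientation: [-3.142, 0.001, -0.008]
contact_force: [0.1, -0.2, -3.0]
gripper_width: 0.582
grip_force: 42.8
```

```bash
python3 -c "
from h import *
print(telemetry.get_state()['contact_force'],telemetry.get_state()['grip_force'])
go(.515,.153,.15)
"
```

```text
[ 0.06398491 -0.24923161 -2.98986098] 42.774480268126354
pos [425.4 -15.2 148.7] yaw -90.0 q7 -1.77 w0.582 t9.60 shift mm [  89.4 -168.2   -0.9] turn [-0.0001 -0.005  -0.    ] dyaw 0.0
```

Call:
apply_moves:
  deltas:
    - [[0.03,-0.05,-0.01],[0,0,0],0.3]
    - [[0.055,-0.1,-0.02],[0,0,0],0.3]
    - [[0.08,-0.15,-0.03],[0,0,0],0.3]
    - [[0.089,-0.168,-0.04],[0,0,0],0.3]
    - [[0.089,-0.168,-0.04],[0,0,0],0.3]
    - [[0.089,-0.168,-0.04],[0,0,0],0.3]

```text
clock: 10.35
ee_pos: [0.5126, 0.1519, 0.1853]
orientation: [3.141, -0.001, -0.002]
contact_force: [-0.6, -0.5, -3.7]
gripper_width: 0.586
grip_force: 43.0
```

```bash
python3 -c "
from h import *
s=snap('wrist');cv2.imwrite('pics/w4.png',s['pixels']);P=pts(s);np.savez('w4.npz',P=P,img=s['pixels'])
objs(P,s['pixels'],pad=False,box=(.5,.7,0,.3))
img=s['pixels'];m=(img.max(-1)<75)&(abs(P[...,2]-.006)<.004)&(abs(P[...,0]-.577)<.08)&(abs(P[...,1]-.152)<.08)
print(cv2.minAreaRect(np.ascontiguousarray(P[m][:,:2]*1000,dtype=np.float32)))
go(.5755,.151,.045)
"
```

```text
obj [ 289  116   61   64 2996] h27.0 c(575.1,151.3) size(51.0,50.8) ang86.0
((576.4296875, 151.7245330810547), (88.36459350585938, 88.59163665771484), 11.803778648376465)
pos [512.7 151.8 185.5] yaw -90.1 q7 -2.07 w0.582 t10.40 shift mm [ 63.    0.6 140.4] turn [ 0.0009  0.0012 -0.    ] dyaw 0.0
```

View pics/w4.png

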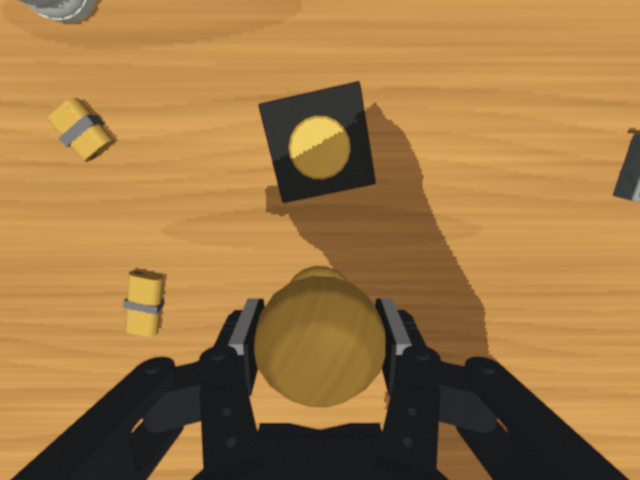

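The rose sits at (320,147), centred on the pad to about 1.5 mm, and the knob hangs upright in the grip. Lowering the knob onto it.

Call:
apply_moves:
  deltas:
    - [[0.03,0,0.03],[0,0,0],0.3]
    - [[0.061,0.0005,0.06],[0,0,0],0.3]
    - [[0.061,0.0005,0.09],[0,0,0],0.3]
    - [[0.061,0.0005,0.115],[0,0,0],0.3]
    - [[0.061,0.0005,0.13],[0,0,0],0.3]
    - [[0.061,0.0005,0.135],[0,0,0],0.3]
    - [[0.061,0.0005,0.135],[0,0,0],0.3]
    - [[0.061,0.0005,0.135],[0,0,0],0.3]

```text
clock: 11.4
ee_pos: [0.5748, 0.1525, 0.0522]
orientation: [-3.141, 0.001, -0.002]
contact_force: [1.0, 0.3, -3.1]
gripper_width: 0.585
grip_force: 43.0
```

```bash
python3 -c "
from h import *
print(telemetry.get_state()['contact_force']);go(.5755,.151,.0435)"
```

```text
[ 0.96463117  0.27268822 -3.12534297]
pos [574.8 152.5  52.2] yaw -90.0 q7 -2.07 w0.585 t11.40 shift mm [0.7 1.5 8.7] turn [-0.0004 -0.0012 -0.    ] dyaw 0.0
```

Call:
apply_moves:
  deltas:
    - [[0.0005,0.001,0.004],[0,0,0],0.3]
    - [[0.0005,0.001,0.007],[0,0,0],0.3]
    - [[0.0005,0.001,0.0075],[0,0,0],0.3]
    - [[0.0005,0.001,0.0075],[0,0,0],0.3]

```text
clock: 11.9
ee_pos: [0.5748, 0.1514, 0.0438]
orientation: [3.141, -0.0, -0.0]
contact_force: [-0.6, -0.9, -1.7]
gripper_width: 0.583
grip_force: 43.1
```

Slight unloading, so nearly in contact. Down 1 mm, then check.

Call:
apply_moves:
  deltas:
    - [[0,0,0.001],[0,0,0],0.3]
    - [[0,0,0.001],[0,0,0],0.3]

```text
clock: 12.15
ee_pos: [0.5751, 0.1514, 0.0437]
orientation: [-3.142, 0.001, -0.001]
contact_force: [-3.4, -2.4, 14.1]
gripper_width: 0.587
grip_force: 44.3
```

Call:
apply_moves:
  deltas:
    - [[0,0,-0.0006],[0,0,0],0.3]
    - [[0,0,-0.0006],[0,0,0],0.64]
    - [[0,0,-0.0006],[0,0,0],0.75]
    - [[0,0,-0.0006],[0,0,0],1]
    - [[0,0,-0.0006],[0,0,0],1]
    - [[0,0,-0.03],[0,0,0],1]
    - [[0,0,-0.08],[0,0,0],1]
    - [[0,0,-0.14],[0,0,0],1]

```text
clock: 13.15
ee_pos: [0.5742, 0.1513, 0.1837]
orientation: [3.141, -0.0, -0.002]
contact_force: [0.2, 0.6, 0.6]
gripper_width: 0.999
grip_force: 0.0
```

```bash
python3 -c "
from h import *
s=snap('top');cv2.imwrite('pics/t2.png',s['pixels'][200:400,100:460]);objs(pts(s),s['pixels'],pad=False,box=(.35,.68,.05,.4))
for yaw in(-90,-14.5,-15+90): go(.419,.332,.2,yaw)"
```

```text
obj [256 246  10  17  80] h76.9 c(572.5,128.0) size(17.6,6.1) ang15.9
pos [577.3 152.3 191.9] yaw -90.0 q7 -2.03 w1.000 t13.20 shift mm [-158.3 -179.6   -8.8] turn [-0.0027 -0.0078 -0.0005] dyaw 0.0
pos [577.3 152.3 191.9] yaw -90.0 q7 -2.03 w1.000 t13.20 shift mm [-158.3 -179.6   -8.8] turn [ 0.0028 -0.0084 -1.3182] dyaw 75.5
pos [577.3 152.3 191.9] yaw -90.0 q7 -2.03 w1.000 t13.20 shift mm [-158.3 -179.6   -8.8] turn [-0.0037 -0.0074  0.2613] dyaw -15.0
```

Call:
apply_moves:
  deltas:
    - [[-0.025,-0.028,-0.01],[0,0,-0.18],1]
    - [[-0.05,-0.057,-0.01],[0,0,-0.36],1]
    - [[-0.075,-0.085,-0.01],[0,0,-0.54],1]
    - [[-0.1,-0.113,-0.01],[0,0,-0.72],1]
    - [[-0.125,-0.142,-0.01],[0,0,-0.9],1]
    - [[-0.15,-0.17,-0.01],[0,0,-1.08],1]
    - [[-0.158,-0.18,-0.01],[0,0,-1.26],1]
    - [[-0.158,-0.18,-0.01],[0,0,-1.44],1]

```text
clock: 14.2
ee_pos: [0.416, 0.3325, 0.1929]
orientation: [-2.354, -2.08, -0.001]
contact_force: [0.5, -1.2, -0.2]
gripper_width: 0.998
grip_force: 0.0
```

Call:
apply_moves:
  deltas:
    - [[0,0,0],[0,0,-0.18],1]
    - [[0,0,0],[0,0,-0.36],1]
    - [[0,0,0],[0,0,-0.54],1]
    - [[0,0,0],[0,0,-0.72],1]
    - [[0,0,0],[0,0,-0.9],1]
    - [[0,0,0],[0,0,-1.08],1]
    - [[0,0,0],[0,0,-1.26],1]
    - [[0,0,0],[0,0,-1.44],1]

```text
clock: 15.2
ee_pos: [0.4169, 0.3314, 0.1928]
orientation: [0.401, 3.116, 0.0]
contact_force: [0.7, -0.1, -0.4]
gripper_width: 0.996
grip_force: 0.0
```

```bash
python3 -c "
from h import *
go(.419,.332,.2,75)
s=snap('wrist');cv2.imwrite('pics/w5.png',s['pixels']);P=pts(s);np.savez('w5.npz',P=P)
objs(P,s['pixels'],pad=False)
s=snap('top');cv2.imwrite('pics/t2.png',cv2.resize(s['pixels'][180:380,100:360],None,fx=3,fy=3));objs(pts(s),s['pixels'],pad=False,box=(.35,.7,.05,.25))
"
```

```text
pos [416.9 331.4 192.8] yaw 75.3 q7 0.04 w0.996 t15.20 shift mm [-1.9  1.1 -7.2] turn [0.     0.0001 0.0057] dyaw -0.3
obj [ 304  184   36   70 2323] h17.9 c(420.5,332.2) size(32.4,66.4) ang76.3
obj [ 360  336   48   41 1072] h17.9 c(589.6,358.7) size(43.6,33.8) ang36.0
obj [201 370  25  49 656] h33.8 c(580.4,167.7) size(18.2,44.0) ang77.9
obj [378 412  44  33 885] h35.3 c(680.4,360.9) size(48.0,16.3) ang75.2
obj [233 235  33  31 351] h78.6 c(574.6,150.9) size(50.4,50.3) ang76.4
```

View pics/t2.png

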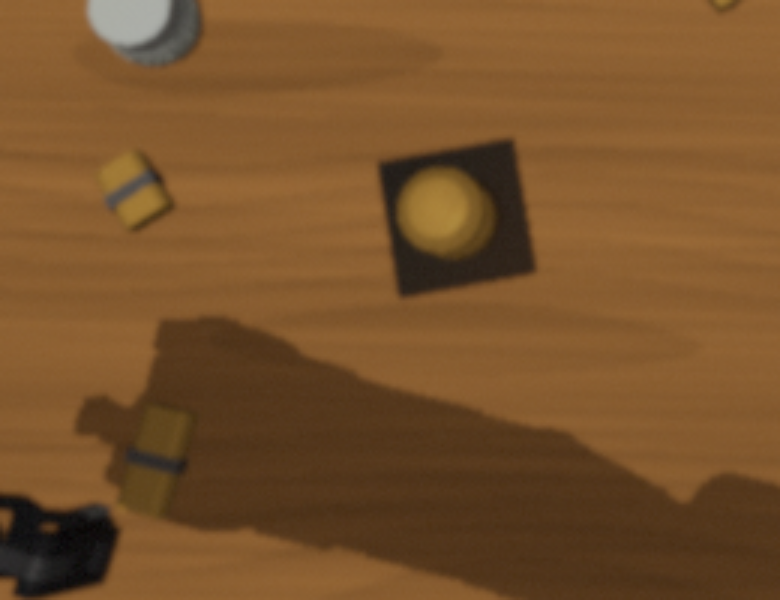

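The knob stands upright over the rose at (440,212) in the crop, measured at (574.6, 150.9) mm. The long cylinder is at (158,460). Gripping it.

Call:
apply_moves:
  deltas:
    - [[-0.003,0.002,0.055],[0,0,-0.015],1]
    - [[-0.003,0.002,0.11],[0,0,-0.015],1]
    - [[-0.003,0.002,0.16],[0,0,-0.015],1]
    - [[-0.003,0.002,0.187],[0,0,-0.015],1]
    - [[-0.003,0.002,0.187],[0,0,-0.015],1]
    - [[-0.003,0.002,0.187],[0,0,-0.015],0.2]
    - [[-0.003,0.002,0.187],[0,0,-0.015],0.2]
    - [[-0.003,0.002,0.187],[0,0,-0.015],0.2]

```text
clock: 16.3
ee_pos: [0.4208, 0.3328, 0.0067]
orientation: [0.388, 3.116, 0.001]
contact_force: [0.4, 2.7, 14.7]
gripper_width: 0.382
grip_force: 12.8
```

Call:
apply_moves:
  deltas:
    - [[0,0,0],[0,0,0],0.1]
    - [[0,0,0],[0,0,0],0.1]
    - [[0,0,0],[0,0,0],0.1]
    - [[0,0,-0.02],[0,0,0],0.1]
    - [[0,0,-0.05],[0,0,0],0.1]
    - [[0,0,-0.1],[0,0,0],0.1]
    - [[0,0,-0.16],[0,0,0],0.1]
    - [[0,0,-0.16],[0,0,0],0.1]

```text
clock: 17.3
ee_pos: [0.4213, 0.3339, 0.1706]
orientation: [0.387, 3.113, 0.007]
contact_force: [0.8, 0.2, -3.5]
gripper_width: 0.359
grip_force: 41.3
```

```bash
python3 -c "
from h import *
print(telemetry.get_state()['contact_force'],telemetry.get_state()['grip_force'])
go(.565,-.015,.18,85.8)
# case from all views: fit top face incl. yaw
for f,box in(('w3.npz',(.48,.68,-.26,-.1)),('top0.npz',(.48,.68,-.26,-.1)),('scene0.npz',(.48,.68,-.26,-.1))):
    P=np.load(f)['P'];m=(P[...,0]>box[0])&(P[...,0]<box[1])&(P[...,1]>box[2])&(P[...,1]<box[3])&(P[...,2]>.0205)&(P[...,2]<.03)
    r=cv2.minAreaRect(np.ascontiguousarray(P[m][:,:2]*1000,dtype=np.float32));c=P[m].mean(0);print(f,r,c*1000)
"
```

```text
[ 0.76373617  0.17602181 -3.54507368] 41.25267148017883
pos [421.3 333.9 170.6] yaw 75.8 q7 0.02 w0.359 t17.30 shift mm [-224.7 -303.1   -9.9] turn [ 0.0044  0.0045 -0.1738] dyaw 10.0
w3.npz ((560.5880737304688, -183.23983764648438), (120.37515258789062, 71.35682678222656), 85.83209991455078) [ 556.36897708 -181.71427737   24.21798427]
top0.npz ((562.1205444335938, -182.83847045898438), (119.4333267211914, 71.5824203491211), 85.6850814819336) [ 556.7024588  -182.37826457   24.38660983]
scene0.npz ((557.8736572265625, -183.53521728515625), (118.23609924316406, 70.36776733398438), 85.5269775390625) [ 555.72347822 -179.58625048   25.03900221]
```

Call:
apply_moves:
  deltas:
    - [[-0.03,-0.041,-0.01],[0,0,-0.05],0.1]
    - [[-0.06,-0.081,-0.01],[0,0,-0.1],0.1]
    - [[-0.095,-0.128,-0.01],[0,0,-0.174],0.1]
    - [[-0.13,-0.175,-0.01],[0,0,-0.174],0.1]
    - [[-0.165,-0.222,-0.01],[0,0,-0.174],0.1]
    - [[-0.195,-0.263,-0.01],[0,0,-0.174],0.1]
    - [[-0.225,-0.303,-0.01],[0,0,-0.174],0.1]
    - [[-0.225,-0.303,-0.01],[0,0,-0.174],0.1]

```text
clock: 18.3
ee_pos: [0.5646, -0.0203, 0.1752]
orientation: [-0.123, -3.138, 0.001]
contact_force: [-0.2, 1.2, -2.9]
gripper_width: 0.36
grip_force: 41.2
```

```bash
python3 -c "
from h import *
go(.566,-.0155,.010,85.8)
s=snap('wrist');cv2.imwrite('pics/w6.png',s['pixels'])"
```

```text
pos [564.6 -20.3 175.2] yaw 85.5 q7 0.89 w0.360 t18.30 shift mm [ -1.2   5.  165.1] turn [-0.0009 -0.0013 -0.0054] dyaw 0.3
```

View pics/w6.png

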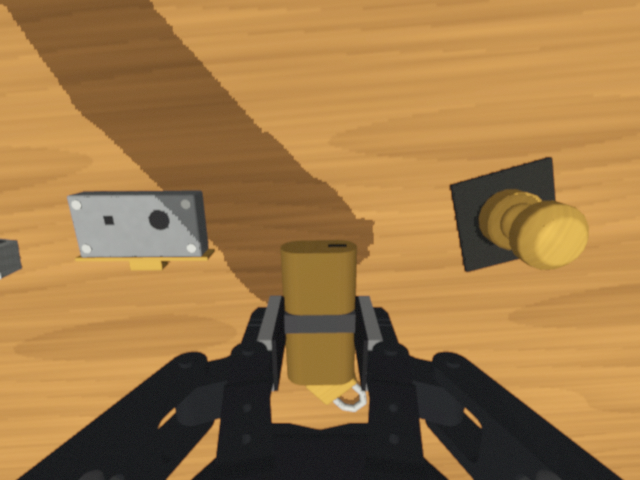

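The cylinder is held straight at (319,315), parallel to the case's bolt; the knob stands on the rose at (545,235). Lowering.

Call:
apply_moves:
  deltas:
    - [[-0.001,0.003,0.04],[0,0,-0.005],0.1]
    - [[-0.001,0.003,0.09],[0,0,-0.005],0.1]
    - [[-0.001,0.003,0.13],[0,0,-0.005],0.1]
    - [[-0.001,0.003,0.155],[0,0,-0.005],0.1]
    - [[-0.001,0.003,0.164],[0,0,-0.005],0.1]
    - [[-0.001,0.003,0.164],[0,0,-0.005],0.1]
    - [[-0.001,0.003,0.164],[0,0,-0.005],0.1]

```text
clock: 19.23
ee_pos: [0.5662, -0.013, 0.0129]
orientation: [0.106, 3.138, 0.0]
contact_force: [0.0, 0.0, -2.1]
gripper_width: 0.36
grip_force: 41.1
```

```bash
python3 -c "
from h import *
go(.566,-.0155,.007,85.8)"
```

```text
pos [566.2 -13.   12.9] yaw 86.1 q7 0.71 w0.360 t19.23 shift mm [-0.  -2.5  5.9] turn [0.0002 0.0014 0.0056] dyaw -0.3
```

Call:
apply_moves:
  deltas:
    - [[0,-0.0025,0.003],[0,0,0.005],0.1]
    - [[0,-0.0025,0.0055],[0,0,0.005],0.1]
    - [[0,-0.0025,0.006],[0,0,0.005],0.1]
    - [[0,-0.0025,0.006],[0,0,0.005],0.1]

```text
clock: 19.73
ee_pos: [0.5657, -0.0163, 0.0069]
orientation: [0.115, 3.139, -0.002]
contact_force: [-7.1, -3.8, 23.2]
gripper_width: 0.36
grip_force: 43.5
```

Call:
apply_moves:
  deltas:
    - [[0,0,-0.001],[0,0,0],0.1]
    - [[0,0,-0.001],[0,0,0],0.5]
    - [[0,0,-0.001],[0,0,0],0.8]
    - [[0,0,-0.001],[0,0,0],0.8]
    - [[0,0,-0.03],[0,0,0],0.8]
    - [[0,0,-0.08],[0,0,0],1]
    - [[0,0,-0.13],[0,0,0],1]
    - [[0,-0.04,-0.18],[0,0,0],1]

```text
clock: 20.72
ee_pos: [0.5627, -0.0524, 0.1866]
orientation: [0.107, 3.139, 0.002]
contact_force: [0.1, -0.3, 0.0]
gripper_width: 0.999
grip_force: 0.0
```

```bash
python3 -c "
from h import *
go(.5728,-.343,.2,78)"
```

```text
pos [562.7 -52.4 186.6] yaw 86.1 q7 0.97 w0.999 t20.73 shift mm [ -29.9 -289.2  -13.8] turn [0.0015 0.0006 0.1413] dyaw -8.1
```

Call:
apply_moves:
  deltas:
    - [[-0.006,-0.055,-0.013],[0,0,0.03],1]
    - [[-0.012,-0.115,-0.013],[0,0,0.06],1]
    - [[-0.018,-0.175,-0.013],[0,0,0.09],1]
    - [[-0.024,-0.23,-0.013],[0,0,0.12],1]
    - [[-0.03,-0.289,-0.013],[0,0,0.141],1]
    - [[-0.03,-0.289,-0.013],[0,0,0.141],1]
    - [[-0.03,-0.289,-0.013],[0,0,0.141],1]

```text
clock: 21.6
ee_pos: [0.5715, -0.3444, 0.1974]
orientation: [-0.335, -3.124, -0.001]
contact_force: [-0.0, 0.9, -0.4]
gripper_width: 0.998
grip_force: 0.0
```

```bash
python3 -c "
from h import *
s=snap('wrist');cv2.imwrite('pics/w7.png',s['pixels']);P=pts(s);np.savez('w7.npz',P=P)
objs(P,s['pixels'],pad=False)
go(.5728,-.343,.006,78)
s=snap('top');objs(pts(s),s['pixels'],pad=False,box=(.4,.7,-.26,.25))
"
```

```text
obj [ 423  120  137   91 9295] h25.1 c(561.2,-183.2) size(120.8,71.0) ang85.8
obj [ 292  201   60   34 1256] h25.0 c(573.0,-343.3) size(56.0,30.2) ang78.4
obj [621 295  19  33 321] h18.5 c(749.2,-43.0) size(36.1,14.7) ang6.5
pos [ 571.7 -343.8  197.6] yaw 77.8 q7 1.36 w0.998 t21.65 shift mm [ -0.9   0.9 191.6] turn [ 0.0007 -0.0001 -0.0029] dyaw 0.2
obj [233 235  33  31 347] h78.0 c(575.1,150.3) size(50.6,49.9) ang3.1
obj [329 242  20  35 584] h18.4 c(565.7,-16.4) size(33.0,65.8) ang87.6
obj [ 395  243   64   41 1976] h26.0 c(562.2,-182.7) size(119.2,71.6) ang85.8
```

View pics/w7.png

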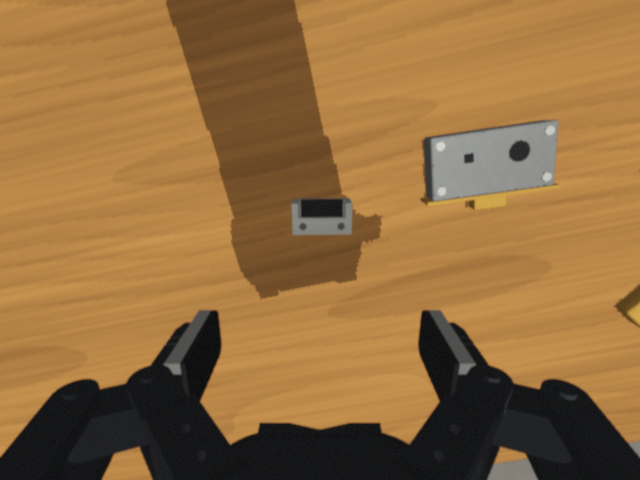

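The keep is at (322,217) with its mouth towards the robot, and the case is at (490,160), bolt at (488,203). The long cylinder measures (565.7, -16.4) mm, right at the midpoint. Gripping the keep by its closed ends.

Call:
apply_moves:
  deltas:
    - [[-0.001,0.001,0.055],[0,0,-0.008],1]
    - [[-0.001,0.001,0.11],[0,0,-0.008],1]
    - [[-0.001,0.001,0.16],[0,0,-0.008],1]
    - [[-0.001,0.001,0.19],[0,0,-0.008],1]
    - [[-0.001,0.001,0.19],[0,0,-0.008],1]
    - [[-0.001,0.001,0.19],[0,0,-0.008],0.5]
    - [[-0.001,0.001,0.19],[0,0,-0.008],0.5]
    - [[-0.001,0.001,0.19],[0,0,-0.008],0.5]

```text
clock: 22.7
ee_pos: [0.5736, -0.3444, 0.0097]
orientation: [0.323, 3.123, -0.001]
contact_force: [-1.4, 2.1, 9.6]
gripper_width: 0.642
grip_force: 41.5
```

Call:
apply_moves:
  deltas:
    - [[0,0,0],[0,0,0],0.4]
    - [[0,0,0],[0,0,0],0.4]
    - [[0,0,-0.02],[0,0,0],0.4]
    - [[0,0,-0.05],[0,0,0],0.4]
    - [[0,0,-0.1],[0,0,0],0.4]
    - [[0,0,-0.12],[0,0,0],0.4]
    - [[0,0,-0.12],[0,0,0],0.4]

```text
clock: 23.58
ee_pos: [0.5732, -0.3448, 0.1298]
orientation: [0.323, 3.122, -0.003]
contact_force: [-0.0, 0.1, -1.4]
gripper_width: 0.639
grip_force: 44.0
```

```bash
python3 -c "
from h import *
c=np.array([.5552,-.1828]);a=np.radians(-4.2);t=c+.077*np.array([np.cos(a),np.sin(a)]);print(t)
go(t[0],t[1],.127,85.8)
s=snap('wrist');cv2.imwrite('pics/w8.png',s['pixels'])"
```

```text
[ 0.63199321 -0.18843934]
pos [ 573.2 -344.8  129.8] yaw 78.2 q7 1.32 w0.639 t23.57 shift mm [-25.5 165.1   2.7] turn [-0.0015  0.0026 -0.1328] dyaw 7.6
```

View pics/w8.png

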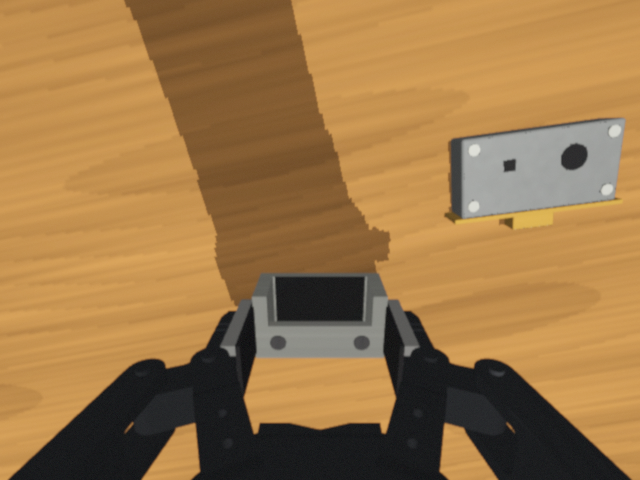

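The keep is held squarely at (320,315), mouth towards the robot. Carrying it behind the case.

Call:
apply_moves:
  deltas:
    - [[-0.006,0.04,0],[0,0,-0.03],0.4]
    - [[-0.013,0.085,0],[0,0,-0.07],0.4]
    - [[-0.019,0.125,0],[0,0,-0.1],0.4]
    - [[-0.0255,0.165,0],[0,0,-0.133],0.4]
    - [[-0.0255,0.165,0.04],[0,0,-0.133],0.4]
    - [[-0.0255,0.165,0.08],[0,0,-0.133],0.4]
    - [[-0.0255,0.165,0.105],[0,0,-0.133],0.4]
    - [[-0.0255,0.165,0.105],[0,0,-0.133],0.4]

```text
clock: 24.62
ee_pos: [0.6302, -0.1876, 0.0206]
orientation: [-0.114, -3.136, -0.002]
contact_force: [1.1, -0.6, -1.1]
gripper_width: 0.639
grip_force: 43.9
```

```bash
python3 -c "
from h import *
go(.632,-.1884,.0105,85.8)
s=snap('wrist');cv2.imwrite('pics/w9.png',s['pixels'])
s=snap('top');P=pts(s);objs(P,s['pixels'],pad=False,box=(.45,.72,-.26,-.05))"
```

```text
pos [ 630.2 -187.6   20.6] yaw 85.8 q7 1.11 w0.639 t24.62 shift mm [-1.9 -0.7 10.1] turn [ 0.001  -0.0032  0.0007] dyaw -0.0
obj [409 218  33  19 218] h76.2 c(628.7,-149.6) size(16.3,15.5) ang4.9
obj [ 395  243   64   41 1974] h25.8 c(561.4,-182.7) size(118.1,70.0) ang86.0
```

View pics/w9.png

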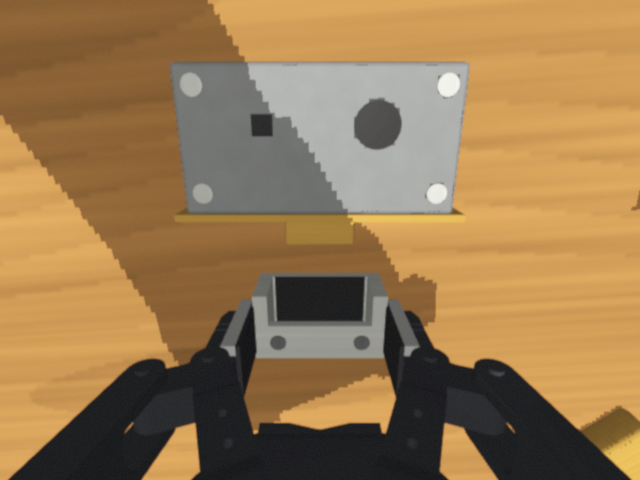

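Parallel and centred: bolt at (320,232), mouth at (320,298). Lowering.

Call:
apply_moves:
  deltas:
    - [[-0.0018,-0.0005,0.005],[0,0,0],0.4]
    - [[-0.0018,-0.0005,0.0085],[0,0,0],0.4]
    - [[-0.0018,-0.0005,0.0095],[0,0,0],0.4]
    - [[-0.0018,-0.0005,0.0095],[0,0,0],0.4]

```text
clock: 25.22
ee_pos: [0.6331, -0.1886, 0.0132]
orientation: [0.114, 3.139, -0.0]
contact_force: [-1.1, 0.6, -1.3]
gripper_width: 0.641
grip_force: 43.9
```

```bash
python3 -c "
from h import *
go(.632,-.1884,.0105,85.8)
s=snap('wrist');P=pts(s)
b=P[222:242,290:350];print('bolt tip x',[np.round(P[v,320]*1000,1).tolist() for v in (225,235,240,243,246,250,255)])
print('keep',[np.round(P[v,258]*1000,1).tolist() for v in range(268,300,4)])"
```

```text
pos [ 633.1 -188.6   13.2] yaw 85.8 q7 1.10 w0.641 t25.23 shift mm [1.2 0.1 2.7] turn [-0.      0.0001  0.0005] dyaw -0.0
bolt tip x [[589.2, -185.9, 18.2], [593.5, -186.2, 18.3], [595.2, -186.3, 19.9], [596.7, -186.4, 19.2], [604.5, -187.0, 0.8], [606.4, -187.1, 1.1], [609.1, -187.3, 0.7]]
keep [[614.2, -218.0, -0.9], [615.5, -217.8, 1.0], [618.2, -218.4, -0.3], [615.0, -216.0, 11.6], [614.7, -215.1, 16.5], [614.8, -214.5, 20.3], [615.3, -214.1, 23.2], [615.1, -213.4, 27.3]]
```

The gap measures about 20 mm (tip 597, mouth about 617). Now down the last 3 mm.

Call:
apply_moves:
  deltas:
    - [[0,0,0.0015],[0,0,0],0.4]
    - [[0,0,0.003],[0,0,0],0.4]
    - [[0,0,0.003],[0,0,0],0.4]

```text
clock: 25.65
ee_pos: [0.6331, -0.1886, 0.01]
orientation: [-0.114, -3.139, -0.0]
contact_force: [0.8, 0.2, -0.3]
gripper_width: 0.64
grip_force: 43.9
```

Call:
apply_moves:
  deltas:
    - [[0,0,0.0006],[0,0,0],0.4]
    - [[0,0,0.0006],[0,0,0],0.7]
    - [[0,0,0.0006],[0,0,0],1]
    - [[0,0,0.0006],[0,0,0],1]
    - [[0,0,0.0006],[0,0,0],1]
    - [[0,0,-0.04],[0,0,0],1]
    - [[0,0,-0.1],[0,0,0],1]
    - [[0,0,-0.16],[0,0,0],1]

```text
clock: 26.65
ee_pos: [0.6329, -0.1885, 0.1718]
orientation: [-0.114, -3.139, -0.0]
contact_force: [0.5, -0.1, 0.4]
gripper_width: 1.0
grip_force: 0.0
```

Call:
apply_moves:
  deltas:
    - [[0,0,-0.04],[0,0,0],1]
    - [[0,0,-0.04],[0,0,0],1]
    - [[0,0,-0.04],[0,0,0],1]

```text
clock: 27.02
ee_pos: [0.6328, -0.1888, 0.2095]
orientation: [-0.114, -3.139, 0.0]
contact_force: [-0.2, 0.3, -1.4]
gripper_width: 1.002
grip_force: 0.0
```

```bash
python3 -c "
from h import *
s=snap('wrist');cv2.imwrite('pics/w10.png',s['pixels']);P=pts(s)
objs(P,s['pixels'],pad=False,lo=.02,box=(.45,.72,-.27,-.1))
v,u=np.mgrid[0:480,0:640]
m=(abs(P[...,1]+.1865)<.006)&(P[...,0]>.585)&(P[...,0]<.65)
Q=P[m];o=np.argsort(Q[:,0]);Q=Q[o]
b=Q[(Q[:,2]>.012)&(Q[:,0]<.603)];print('bolt tip',b[:,0].max())
a=np.radians(-4.2)
K=P[(P[...,0]>.605)&(P[...,0]<.66)&(abs(P[...,1]+.188)<.04)&(P[...,2]>.021)];xa=K[:,0]*np.cos(a)+K[:,1]*np.sin(a)
print('axial mouth',xa.min(),'tip',(b[:,0]*np.cos(a)+b[:,1]*np.sin(a)).max())
s=snap('top');objs(pts(s),s['pixels'],pad=False)
"
```

```text
obj [ 256   96  130   73 8550] h25.1 c(557.5,-182.8) size(119.6,62.4) ang85.8
obj [ 291  198   59   32 1162] h25.0 c(632.3,-189.1) size(56.1,30.7) ang85.9
bolt tip 0.5975506900007657
axial mouth 0.6232678895825271 tip 0.6093458320542618
obj [325 149  33  34 534] h19.5 c(754.3,-14.2) size(64.1,45.1) ang38.7
obj [130 168  36  33 894] h51.2 c(701.6,353.5) size(51.1,50.0) ang46.1
obj [413 217  31  19 335] h26.1 c(633.0,-188.6) size(56.6,30.6) ang86.7
obj [132 230  25  27 398] h18.8 c(589.9,358.7) size(42.4,33.7) ang34.5
obj [233 235  33  31 354] h78.7 c(575.4,150.3) size(51.0,49.8) ang3.6
obj [329 242  20  35 582] h18.6 c(565.5,-16.1) size(65.5,32.6) ang0.3
obj [ 395  243   64   41 1979] h25.8 c(561.8,-182.9) size(118.9,71.0) ang85.8
```

View pics/w10.png

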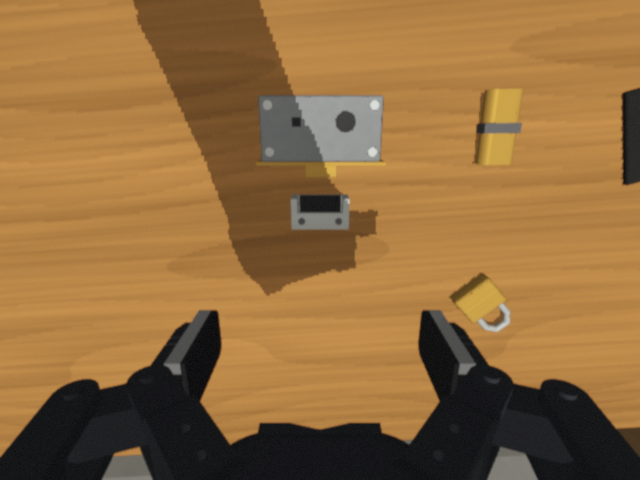

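The keep faces the bolt squarely at (320,212), with a gap of about 20 mm. The long cylinder at (499,127) may be slightly turned, so I'm checking its angle.

```bash
python3 -c "
from h import *
s=snap('wrist');P=pts(s)
m=(abs(P[...,0]-.566)<.05)&(abs(P[...,1]+.016)<.03)&(P[...,2]>.008)&(P[...,2]<.025)
Q=P[m][:,:2]*1000;print(cv2.minAreaRect(np.ascontiguousarray(Q,dtype=np.float32)))
m&=P[...,2]>.0155;Q=P[m][:,:2]*1000
print(cv2.minAreaRect(np.ascontiguousarray(Q,dtype=np.float32)),Q.mean(0))
w,V=np.linalg.eigh(np.cov(Q.T));print('axis deg',np.degrees(np.arctan(V[1,1]/V[0,1])))"
```

```text
((565.2553100585938, -16.61922836303711), (34.64789581298828, 65.90142822265625), 86.82250213623047)
((565.4144287109375, -16.640060424804688), (34.65319061279297, 65.42952728271484), 85.77007293701172) [564.26290653 -17.30746974]
axis deg -2.856251384920742
```

```bash
python3 -c "
from h import *
print(job.close_job())"
```

```text
the job is handed in; nothing more can be done
None
```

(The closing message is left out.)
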